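# Third hand: hold a terminal housing cover against its sprung seal

### The arm

A 6-joint arm with a two-finger parallel gripper is mounted at the origin on a cart in front of the work surface, level with it; the furniture and walls round the work are solid. World frame = base frame: x ahead of the robot, y to its left, z up, the work surface at z = 0. Lengths are in m, angles in rad, forces in N, time in s.
With the tool pointing down it reaches from about 0.35 to 0.975 m from the base axis. Payload 4.9 kg.
Tool frame: the origin (TCP) lies at the very end of the fingers, on their centre line; the grasp point (between the pads) lies 19 mm behind it (pinch_z is the distance from the TCP to the grasp point, in m); z points along the fingers, y is the line along which they close (so a half turn about z gives the same grasp; the last joint's range is limited). The gripper opens to 85 mm and grips with 20 to 120 N. Pads are 22 mm wide; open, the fingers measure 114 mm over their backs; the gripper's body (76 mm by 85 mm) begins 54 mm behind the grasp point. The pads swing forward as they close: fully open they stand 13 mm farther back than shut.
Start: joints at [1.062, 0.053, 1.613, -0, 1.476, -0.119], TCP at [0.237, 0.578, 0.231] pointing down, gripper open.
Joint ranges: [-3.01, 3.01], [-1.01, 2.22], [0.06, 2.58], [-1.02, 4.17], [0.09, 2.62], [-3.14, 3.14]. Speed limits (rad/s): [2.57, 2.57, 3.14, 3.14, 3.14, 3.14].

### API

Orientations are given as a unit quaternion [w, x, y, z].
In Python, from plant import * gives the robot as it stands. The module is installed in compiled form; this text tells all that it offers.
- The arm moves only by the tool play_rows, never from a script. Its arguments are lists of equal length, an entry for each row: "linear": the shift along the world's x, y, z in m, a list of three; "turn": the turn about the world's z in degrees. A call has 1 to 8 rows; each row shifts and turns the commanded pose from where the row before left it; what a row does not reach is not made up. A row lasts 1/8 s, in which the tool goes at most 62.5 mm and 10.7 degrees, less where a joint would pass 70% of its speed; a pose out of reach is approached as far as the arm can. A call is refused whole if a number of a shift passes 0.0625 or a number of a turn 10.7, either way. A call with a gripper value outside its range is refused whole. "hand" is the finger opening in m, from 0 to 0.0854, set as the call begins (left out, the last holds). The fingers move at their own pace and stop on an object; the grip force is fixed at half the most. Time passes only in rows, so rows that do not move let the fingers close. It gives the time, the measured TCP pose, the force, the opening and the grip force at its end, in the units of the state.
- state(): the state, without advancing time (a new reading comes with each control period).
- grab_frame(name): name is "scene" or "top" or "wrist"; returns the picture (400x640x3 uint8, red, green, blue); there is no depth.
- camera_info(name): a dict with "camera_matrix" (3x3 intrinsics, pixels), "origin" and "attitude" of the camera in the world; the wrist camera has in their place "mount" (4x4, takes a point from camera to tool coordinates, whose origin is the TCP and whose axes are the flange's). Camera axes: x right, y down, z forward; pixel columns grow to the right and rows downward; lengths in m; the calibration is good to about 2 mm. A picture is of the moment at which its call begins: read the wrist's pose just before it. camera_info takes no time and is no camera call.
- job_done(): hands the job in; it is judged then, once.
Trained networks look in the newest picture that a camera, given by its name, has taken for a name from the list of things; names that differ only in an ending like _2 or _b are one class to them, and where a whole thing is asked for, a point or a joint stands for the part that bears it (a point fixed in the world has none). Each returns a list of dicts, best first, with "p" (0 to 1); they miss things now and then, are a little off and sometimes report something else, mostly with a low value. They report only what shows in the picture. A call takes as long as a camera call.
- trace(camera, thing): "region" (400x640 bool, what is visible of it) and "location" ([column, row] in pixels, amid what is visible of it).
The state is a dict: "time": time; "joint_pos": joint angles; "joint_vel": joint speeds; "joint_efforts": joint torques, N m; "tool_pos": TCP position; "tool_rot": TCP orientation; "contact_force": force on the tool from outside, world axes, zero at the start; "ft_torque": the same for the moment, N m; "gripper_width": opening from 0.0 (shut) to 1.0 (fully open); "grasp_force": force on a finger pad.
Only numpy, scipy, OpenCV 4.12 (cv2) and the standard library are available. Lean on these libraries where they do the work, as an engineer would, in place of code of your own. Each camera call takes 0.05 s, during which the arm holds its last target. There are 200 camera calls.

### The job

Pick up the longer cover plate, the one with a hole near each end, set it over the two pins of the open terminal housing so that it lies level on the seal, and press it down with a steady push of about 12 newtons (8 to 16 is fine) so that I can drive the screws. Never squash the seal right down to its stop, and leave the shorter plate without holes where it lies. Keep the push steady for at least three seconds and finish the program still holding the cover pressed: do not let go.

Things in the scene. Friction and masses are not known exactly. Their poses are not given: they have to be found in the camera images.
- housing: Open-topped grey terminal housing fixed to the bench, 130 (x) x 84 (y) x 40 mm high, 162 mm long with its end ears; gland plugs stick out 18 mm at +y. Origin: centre of the underside; x along its length, z up. On the ears, at x = +68 and -68 mm, y = 0, stand steel pins 6 mm in diameter, from 40 to 72 mm above the bench, the last 6 mm tapered. Includes pins and seal.
- housing_seat (a point): Point at the centre of the housing, 52 mm above the bench, at the height of the top face of the unloaded seal (20 mm below the pin tips). Axes as the housing. It does not move with the seal.
- seal (a joint): Travel of the black rubber seal frame (128 x 80 mm outside, strip 6 mm wide) that stands 12 mm above the housing's rim, in m: 0 at rest, growing as it is pressed down, 0.012 at its stop. It springs back at 2 N per mm (12 N is about 6 mm); the cover's own weight presses it 1 to 1.5 mm.
- cover: The longer plate: grey painted metal, 160 (x) x 80 (y) x 5 mm, about 0.18 kg, lying loose and flat, with a 10 mm round hole at x = +68 and -68 mm, y = 0, and a black bridge handle on top. Fits the housing either way round; it starts within 0.7 rad of the housing's direction. Origin: centre of the underside; x along its length, z up.
- cover_grip (a point): Centre of the bar of the cover's black handle, 26 mm above the plate's underside, over its centre; axes as the cover. The bar is 70 mm long (x), 14 mm wide (y) and 18 mm high; its top is 35 mm and its lower edge 17 mm above the plate's underside. With the cover lying on the unloaded seal this point is 26 mm above housing_seat.
- blank_grip (a point): Centre of the handle bar, 26 mm above the bench, of the shorter grey painted metal plate, 100 x 70 x 5 mm without end holes, with the same black handle. A bystander.

How it is judged:
By the outcome, as a careful person would: the job done as asked, in the order asked, and still so for the second after the job is handed in, while the arm keeps its last pose, push and grip.
It also fails if it takes over 54 s, if anything falls off the work surface, if the arm or the gripper's body presses on something with over 40 N, if the wrist force passes 120 N, or if a joint passes its speed limit or range.

## Working session

There is one attempt and no reset: what is moved stays moved. The work goes in short steps, Python scripts to look and compute and a tool call to move; the robot and the scene stay as the last step left them, time stands still between calls to the robot, and variables do not carry over. Pictures are saved under pics/ and viewed, at most 10 in all, crops included, and the job is handed in when it is done.

Besides the shell and the picture viewer there is one more tool, called after "Emit:" as name(argument=value, ...), one argument or row to a line, values as JSON. play_rows: Moves the arm, as the interface text tells. Its arguments: {"type":"object","properties":{"linear":{"type":"array","items":{"type":"array","items":{"type":"number"}}},"turn":{"type":"array","items":{"type":"number"}},"hand":{"type":"number"}},"required":["linear","turn"]}

```bash
mkdir -p pics
cat > h.py <<'E'
from plant import *
import numpy as np, cv2
from scipy.spatial.transform import Rotation as R
def rot(a):
    a=np.array(a,float)
    return a if a.shape==(3,3) else R.from_quat(a,scalar_first=True).as_matrix()
def cam(name):
    i=camera_info(name)
    K=np.array(i["camera_matrix"])
    if "mount" in i:
        s=state(); T=np.eye(4);T[:3,:3]=rot(s["tool_rot"]);T[:3,3]=s["tool_pos"]
        T=T@np.array(i["mount"]); return K,T[:3,:3],T[:3,3]
    return K,rot(i["attitude"]),np.array(i["origin"])
def unproj(c,px,z):
    K,Rm,o=c; px=np.atleast_2d(np.array(px,float))
    d=(Rm@np.linalg.inv(K)@np.c_[px,np.ones(len(px))].T).T
    return o+d*((z-o[2])/d[:,2])[:,None]
def proj(c,P):
    K,Rm,o=c; q=(K@(Rm.T@(np.atleast_2d(P)-o).T)).T
    return q[:,:2]/q[:,2:]
def rectof(c,region,z):
    ys,xs=np.nonzero(region); P=unproj(c,np.c_[xs,ys],z)[:,:2]
    return cv2.minAreaRect((P*1000).astype(np.float32))
def save(n,img): cv2.imwrite(f"pics/{n}.png",img[:,:,::-1])
E
python3 - <<'E'
from h import *
s=state();print(s)
print(camera_info("wrist")["mount"])
for n in("top","scene"):
    c=cam(n);print(n,c[2]); im=grab_frame(n)
    save(n,im)
    for t,z in(("cover",.005),("housing",.052),("cover_grip",.035),("blank_grip",.035),("seal",.052)):
        for d in trace(n,t)[:2]:
            print(t,round(d["p"],2),d["location"],unproj(c,d["location"],z).round(3),rectof(c,d["region"],z))
E
```

```text
{'time': 0.0, 'joint_pos': array([ 1.06199842e+00,  5.33578126e-02,  1.61430571e+00,  1.04606905e-05,
        1.47598389e+00, -1.19000075e-01]), 'joint_vel': array([0.00214106, 0.00044111, 0.00180753, 0.00047854, 0.00064197,
       0.00057047]), 'joint_efforts': array([ 9.71000045e-04, -3.93697572e+01, -3.70168912e+01, -4.87105251e-05,
        7.22828656e-03,  3.57052636e-05]), 'tool_pos': array([0.23719205, 0.57756923, 0.23005543]), 'tool_rot': array([-3.22174847e-04,  1.93667755e-01,  9.81066636e-01, -9.75569467e-04]), 'contact_force': array([ 0.36553172, -0.03824763,  0.588722  ]), 'ft_torque': array([-0.04985421,  0.01037311,  0.04890432]), 'grasp_force': 0.0, 'gripper_width': 0.9991389666690934}
[[-1.13136481e-04 -9.59756366e-01 -2.80833947e-01  7.10865528e-02]
 [ 9.99998693e-01  3.44268458e-04 -1.57940371e-03  1.08579904e-03]
 [ 1.61252503e-03 -2.80833759e-01  9.59755073e-01 -1.42417704e-01]
 [ 0.00000000e+00  0.00000000e+00  0.00000000e+00  1.00000000e+00]]
top [0.3516418  0.11229981 1.02319482]
cover 0.9 [413.9, 199.6] [[ 0.549 -0.096  0.005]] ((544.6541748046875, -98.1136932
[... 1234 characters left out ...]
2109375, 94.92242431640625), (78.25244140625, 96.35456085205078), 77.13124084472656)
cover_grip 0.69 [395.8, 263.8] [[ 0.51  -0.119  0.035]] ((510.0579833984375, -123.85712432861328), (79.9252700805664, 152.93402099609375), 77.2191162109375)
blank_grip 0.88 [316.0, 223.9] [[0.481 0.112 0.035]] ((479.8565979003906, 113.37626647949219), (87.1337890625, 107.09307098388672), 79.02296447753906)
blank_grip 0.63 [396.5, 266.4] [[ 0.505 -0.126  0.035]] ((510.4268493652344, -124.55731201171875), (79.43202209472656, 154.66612243652344), 77.64757537841797)
seal 0.93 [258.8, 182.1] [[0.48  0.355 0.052]] ((481.5137634277344, 356.48260498046875), (99.54999542236328, 129.77430725097656), 70.39653015136719)
```

View pics/top.png

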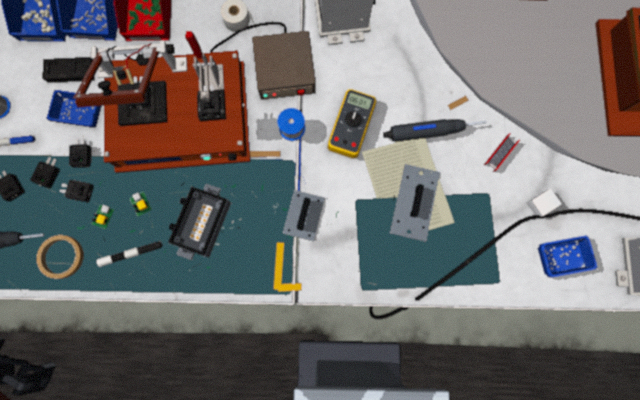

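View pics/scene.png

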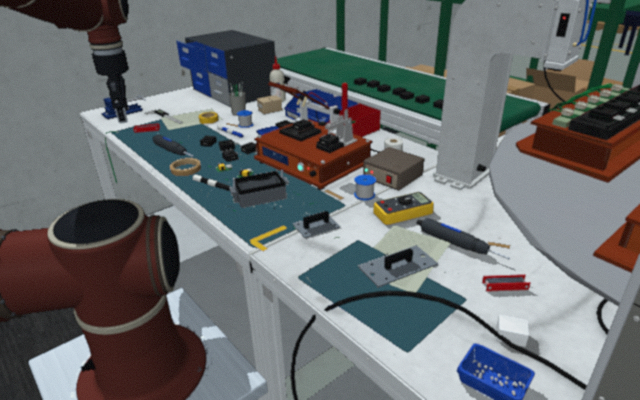

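The top view shows the housing at (200,221), the blank plate at (305,215) and the cover at (415,203). The scene view agrees. I'm moving to hover over the cover.

Emit:
play_rows(
  linear=[
    [0.019, -0.042, 0],
    [0.019, -0.042, 0],
    [0.019, -0.042, 0],
    [0.019, -0.042, 0],
    [0.019, -0.042, 0],
    [0.019, -0.042, 0],
    [0.019, -0.042, 0],
    [0.019, -0.042, 0],
  ],
  turn=[0, 0, 0, 0, 0, 0, 0, 0],
)

```text
time: 1.6
tool_pos: [0.3899, 0.2407, 0.2316]
tool_rot: [0.0, 0.194, 0.981, 0.0]
contact_force: [0.0, 0.7, 0.2]
gripper_width: 1.002
grasp_force: 0.0
```

Emit:
play_rows(
  linear=[
    [0.019, -0.042, 0],
    [0.019, -0.042, 0],
    [0.019, -0.042, 0],
    [0.019, -0.042, 0],
    [0.019, -0.042, 0],
    [0.019, -0.042, 0],
    [0.019, -0.042, 0],
    [0, 0, 0],
  ],
  turn=[1.3, 1.3, 1.3, 1.3, 1.3, 1.4, 1.4, 0],
)

```text
time: 2.6
tool_pos: [0.5231, -0.0542, 0.2313]
tool_rot: [-0.0, 0.115, 0.993, -0.0]
contact_force: [-0.3, 0.9, 0.1]
gripper_width: 1.003
grasp_force: 0.0
```

```bash
cat >> h.py <<'E'
def toolyaw():
    s=state(); y=rot(s["tool_rot"])[:,1]; return np.degrees(np.arctan2(y[1],y[0]))
E
python3 - <<'E'
from h import *
s=state();print(s["time"],s["tool_pos"],toolyaw(),s["contact_force"])
c=cam("wrist"); im=grab_frame("wrist"); save("w1",im)
for t,z in(("cover",.005),("cover_grip",.035)):
    for d in trace("wrist",t)[:2]:
        print(t,round(d["p"],2),d["location"],unproj(c,d["location"],z).round(3),rectof(c,d["region"],z))
E
```

```text
2.6 [ 0.52312538 -0.05424927  0.23128652] 76.74179900985092 [-0.34506068  0.93431121  0.10655409]
cover 0.9 [285.3, 183.6] [[ 0.537 -0.093  0.005]] ((545.4220581054688, -96.24148559570312), (81.9754409790039, 162.21665954589844), 77.38519287109375)
cover_grip 0.79 [288.4, 182.7] [[ 0.53  -0.085  0.035]] ((537.51904296875, -91.63951110839844), (73.79653930664062, 147.83482360839844), 77.10773468017578)
```

View pics/w1.png

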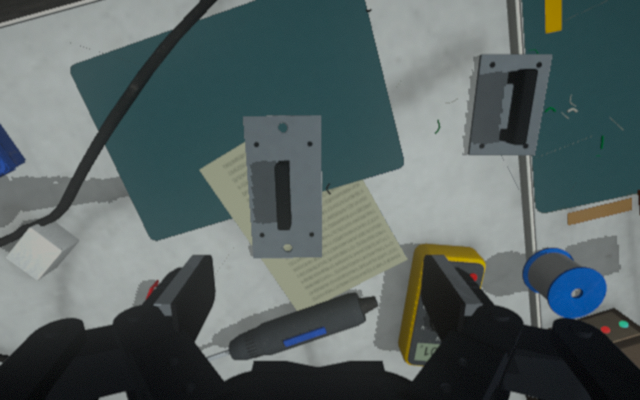

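Wrist view: cover holes at about (283,127) and (287,247), handle bar around (283,195), blank plate off to the right. I'll check the hole spacing.

Run:
```python
from h import *
c=cam("wrist"); P=unproj(c,[[283,127],[287,247]],.005);print(P,P.mean(0),np.linalg.norm(P[0]-P[1]),np.degrees(np.arctan2(*(P[1]-P[0])[1::-1])))
print(unproj(c,[[276,161],[290,161],[276,229],[291,229]],.035))
```

```text
[[ 0.4777048  -0.07734383  0.005     ]
 [ 0.60934597 -0.10696141  0.005     ]] [ 0.54352539 -0.09215262  0.005     ] 0.13493182211753438 -12.679683982420089
[[ 0.50582352 -0.08876368  0.035     ]
 [ 0.50890131 -0.0754553   0.035     ]
 [ 0.5745195  -0.10709038  0.035     ]
 [ 0.5780054  -0.09200236  0.035     ]]
```

Emit:
play_rows(
  linear=[
    [0.006, -0.011, 0],
    [0.006, -0.011, 0],
    [0.005, -0.01, -0.02],
    [0.005, -0.01, -0.02],
    [0, 0, -0.03],
    [0, 0, -0.03],
    [0, 0, -0.02],
    [0, 0, 0],
  ],
  turn=[0.3, 0.3, 0, 0, 0, 0, 0, 0],
)

```text
time: 3.75
tool_pos: [0.5428, -0.0936, 0.1083]
tool_rot: [-0.003, 0.108, 0.994, 0.0]
contact_force: [-0.0, 0.6, 0.4]
gripper_width: 0.999
grasp_force: 0.0
```

Run:
```python
from h import *
s=state();print(s["time"],s["tool_pos"],toolyaw(),s["contact_force"])
c=cam("wrist"); im=grab_frame("wrist"); 
for t,z in(("cover",.005),("cover_grip",.035)):
    for d in trace("wrist",t)[:1]:
        print(t,round(d["p"],2),d["location"],unproj(c,d["location"],z).round(3),rectof(c,d["region"],z))
q=s["tool_pos"]+np.array([[0,0,0]]);print(proj(c,q))
save("w2",im)
```

```text
3.75 [ 0.5427606  -0.0935638   0.10834417] 77.55681203021487 [-0.03894155  0.60438879  0.39417218]
cover 0.62 [314.7, 185.1] [[ 0.535 -0.093  0.005]] ((546.057861328125, -96.21392059326172), (81.28387451171875, 159.96282958984375), 77.43839263916016)
cover_grip 0.93 [313.9, 186.5] [[ 0.528 -0.092  0.035]] ((536.9976806640625, -93.86184692382812), (70.2378921508789, 139.65078735351562), 77.54886627197266)
[[315.99158646 259.07151772]]
```

View pics/w2.png

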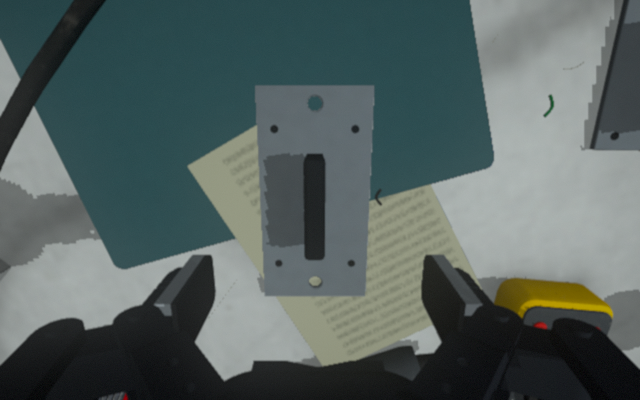

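Holes are at (315,103) and (315,282), and the bar top spans columns 303–325, rows 154–260.

Run:
```python
from h import *
s=state();print(s["tool_pos"])
c=cam("wrist"); P=unproj(c,[[315.5,103],[315.5,282]],.005);print(P,P.mean(0),np.linalg.norm(P[0]-P[1]),np.degrees(np.arctan2(*(P[1]-P[0])[1::-1])))
B=unproj(c,[[305,154],[324,154],[303,260],[325,260]],.035);print(B.mean(0))
```

```text
[ 0.54538551 -0.09420821  0.11248976]
[[ 0.48242938 -0.08126915  0.005     ]
 [ 0.61734088 -0.11126843  0.005     ]] [ 0.54988513 -0.09626879  0.005     ] 0.1382066130781496 -12.536476038836355
[ 0.54768824 -0.09639895  0.035     ]
```

Emit:
play_rows(
  linear=[
    [0.001, -0.002, -0.02],
    [0, 0, -0.02],
    [0, 0, -0.02],
    [0, 0, -0.018],
    [0, 0, -0.013],
    [0, 0, -0.008],
    [0, 0, -0.003],
    [0, 0, 0],
  ],
  turn=[0, 0, 0, 0, 0, 0, 0, 0],
)

```text
time: 4.9
tool_pos: [0.5458, -0.096, 0.0096]
tool_rot: [0.0, 0.108, 0.994, -0.0]
contact_force: [0.0, 0.7, -0.8]
gripper_width: 0.996
grasp_force: 0.0
```

Emit:
play_rows(
  linear=[
    [0, 0, 0],
    [0, 0, 0],
    [0, 0, 0],
    [0, 0, 0],
    [0, 0, 0],
    [0, 0, 0],
    [0, 0, 0],
    [0, 0, 0],
  ],
  turn=[0, 0, 0, 0, 0, 0, 0, 0],
  hand=0,
)

```text
time: 5.9
tool_pos: [0.5458, -0.096, 0.0096]
tool_rot: [0.0, 0.108, 0.994, -0.0]
contact_force: [0.0, 0.4, 3.5]
gripper_width: 0.149
grasp_force: 60.2
```

Emit:
play_rows(
  linear=[
    [0, 0, 0.005],
    [0, 0, 0.015],
    [0, 0, 0.025],
    [0, 0, 0.035],
    [0, 0, 0.035],
    [0, 0, 0.03],
    [0, 0, 0.015],
    [0, 0, 0.005],
  ],
  turn=[0, 0, 0, 0, 0, 0, 0, 0],
)

```text
time: 6.9
tool_pos: [0.5457, -0.0959, 0.1753]
tool_rot: [0.001, 0.108, 0.994, -0.0]
contact_force: [-0.2, 0.5, -2.7]
gripper_width: 0.15
grasp_force: 59.6
```

Emit:
play_rows(
  linear=[
    [-0.004, 0.01, 0],
    [-0.006, 0.02, 0],
    [-0.01, 0.03, 0],
    [-0.01, 0.03, 0],
    [-0.01, 0.03, 0],
    [-0.01, 0.03, 0],
    [-0.01, 0.03, 0],
    [-0.01, 0.03, 0],
  ],
  turn=[0, 0, -1, -1, -1, -1, -1, -1],
)

```text
time: 7.9
tool_pos: [0.4735, 0.1161, 0.1729]
tool_rot: [-0.001, 0.16, 0.987, -0.0]
contact_force: [-0.7, -0.5, -1.6]
gripper_width: 0.147
grasp_force: 59.6
```

Emit:
play_rows(
  linear=[
    [-0.01, 0.03, 0],
    [-0.01, 0.03, 0],
    [-0.01, 0.03, 0],
    [-0.004, 0.012, 0],
    [-0.002, 0.008, 0],
    [0, 0, 0],
    [0, 0, 0],
    [0, 0, 0],
  ],
  turn=[0, 0, 0, 0, 0, 0, 0, 0],
)

```text
time: 8.9
tool_pos: [0.4398, 0.2235, 0.1743]
tool_rot: [0.0, 0.161, 0.987, -0.0]
contact_force: [0.1, -0.2, -1.5]
gripper_width: 0.149
grasp_force: 59.6
```

Run:
```python
from h import *
s=state();print(s["time"],s["tool_pos"],toolyaw(),s["contact_force"],s["gripper_width"])
c=cam("wrist"); im=grab_frame("wrist"); save("w3",im)
for t,z in(("housing",.04),("seal",.052)):
    for d in trace("wrist",t)[:1]:
        print(t,round(d["p"],2),d["location"],unproj(c,d["location"],z).round(3),rectof(c,d["region"],z))
h=np.array([.487,.366]);a=np.radians(-18.6);u=np.array([np.cos(a),np.sin(a)])
print(proj(c,[[*(h+.068*u),.072],[*(h-.068*u),.072]]))
```

```text
8.9 [0.43976338 0.22352439 0.17429857] 71.50398425935337 [ 0.12301539 -0.2287524  -1.45160552] 0.1494325726689454
housing 0.7 [506.0, 173.1] [[0.479 0.371 0.04 ]] ((490.69989013671875, 365.76318359375), (105.71092987060547, 167.36654663085938), 71.21723175048828)
seal 0.57 [545.2, 186.5] [[0.495 0.392 0.052]] ((487.9439697265625, 367.5113525390625), (84.13336944580078, 127.0909652709961), 71.3094482421875)
[[509.57301096 278.73036906]
 [541.05186469  97.23536901]]
```

View pics/w3.png

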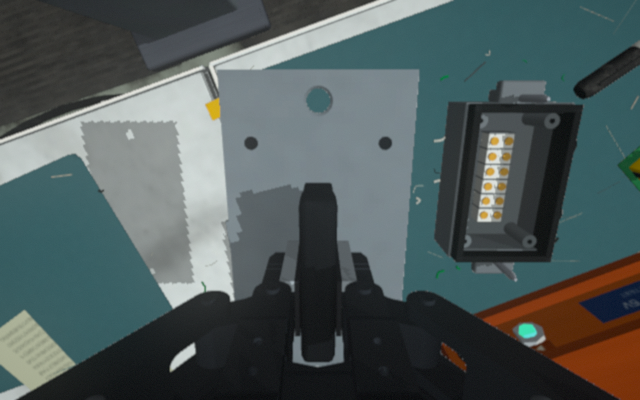

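The cover is held square with its near hole at (319,99). The housing is on the right with pins near (547,99) and (514,278). I'll enlarge the pins.

Run:
```python
import cv2,numpy as np
im=cv2.imread("pics/w3.png")
f=lambda a:cv2.resize(a,None,fx=6,fy=6,interpolation=cv2.INTER_CUBIC)
a=f(im[75:115,490:560]);b=f(im[250:290,460:530]);cc=f(im[75:115,285:345])
cv2.imwrite("pics/crop1.png",np.vstack([a,b]))
g=im[80:120,295:345].astype(int)
m=(abs(g[:,:,0]-g[:,:,2])>25).astype(np.uint8)
n,l,st,ce=cv2.connectedComponentsWithStats(m);print(st[1:],ce[1:]+[295,80])
```

```text
[[ 11   8  24  25 441]] [[317.68027211 100.03854875]]
```

View pics/crop1.png

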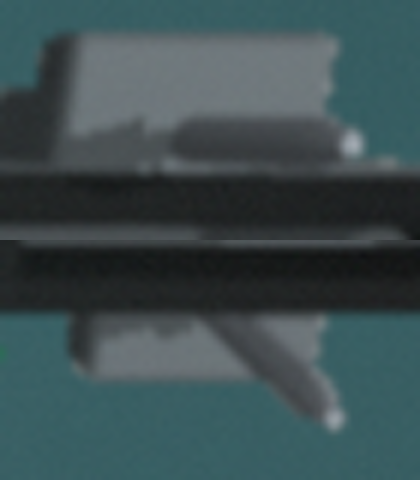

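Pin tips are at (548.3,98.8) and (515.8,279.2).

Run:
```python
from h import *
s=state();t=s["tool_pos"];print(t)
c=cam("wrist"); P=unproj(c,[[548.3,98.8],[515.8,279.2]],.072);m=P.mean(0)
print(P,m,np.linalg.norm(P[0]-P[1]),np.degrees(np.arctan2(*(P[1]-P[0])[1::-1])))
Rt=rot(s["tool_rot"])
H=unproj(c,[[318.8,99.8]],t[2]-.005);print("hole in tool",Rt.T@(H[0]-t))
```

```text
[0.4396899  0.22374856 0.17434063]
[[0.42499277 0.39240909 0.072     ]
 [0.55332014 0.34913343 0.072     ]] [0.48915646 0.37077126 0.072     ] 0.135427833791146 -18.635578371625858
hole in tool [0.06845476 0.00126264 0.00499561]
```

Emit:
play_rows(
  linear=[
    [0.005, 0.015, 0],
    [0.009, 0.026, 0],
    [0.01, 0.03, 0],
    [0.01, 0.03, 0],
    [0.008, 0.024, 0],
    [0.005, 0.015, 0],
    [0.002, 0.005, 0],
    [0, 0, 0],
  ],
  turn=[0, 0, 0, 0, 0, 0, 0, 0],
)

```text
time: 10.05
tool_pos: [0.4884, 0.369, 0.1741]
tool_rot: [-0.0, 0.16, 0.987, -0.0]
contact_force: [0.5, -0.4, -1.4]
gripper_width: 0.152
grasp_force: 59.6
```

Emit:
play_rows(
  linear=[
    [0, 0, -0.01],
    [0, 0, -0.02],
    [0, 0, -0.02],
    [0, 0, -0.015],
    [0, 0, -0.009],
    [0, 0, -0.003],
    [0, 0, 0],
    [0, 0, 0],
  ],
  turn=[0, 0, 0, 0, 0, 0, 0, 0],
)

```text
time: 11.05
tool_pos: [0.489, 0.3694, 0.0983]
tool_rot: [0.001, 0.16, 0.987, 0.001]
contact_force: [-0.0, -0.0, -1.3]
gripper_width: 0.153
grasp_force: 59.6
```

Run:
```python
from h import *
s=state();t=s["tool_pos"];print(s["time"],t,toolyaw(),s["contact_force"],s["ft_torque"])
c=cam("wrist"); im=grab_frame("wrist"); g=grab_frame("scene")
cr=cv2.resize(im[60:150,250:400],None,fx=5,fy=5,interpolation=cv2.INTER_CUBIC)[:,:,::-1]
cv2.imwrite("pics/w4.png",cr)
save("scene2",cv2.resize(g[120:240,180:330],None,fx=5,fy=5,interpolation=cv2.INTER_CUBIC))
```

```text
11.05 [0.48904769 0.36944647 0.09826891] 71.56833534623256 [-0.02346999 -0.03912711 -1.27515595] [-0.02892953  0.05790731 -0.01251232]
```

View pics/w4.png

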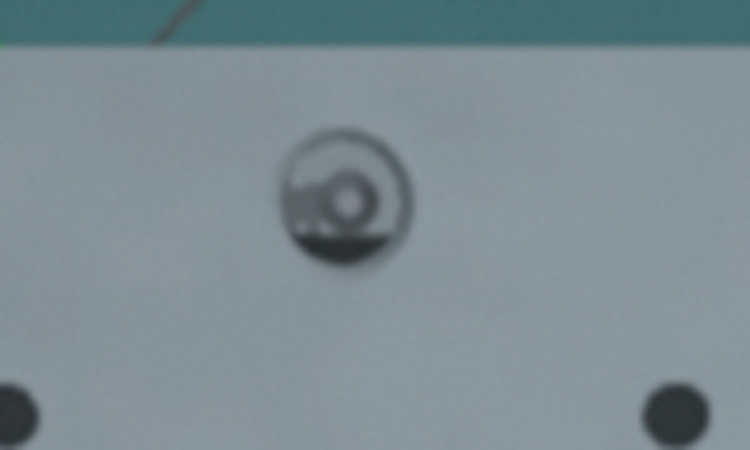

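Pin tip (347,201) is concentric with the hole (346,197) in the crop, so I'm descending over the pins.

Emit:
play_rows(
  linear=[
    [0, 0, -0.004],
    [0, 0, -0.005],
    [0, 0, -0.005],
    [0, 0, -0.005],
    [0, 0, -0.005],
    [0, 0, -0.004],
    [0, 0, -0.003],
    [0, 0, 0],
  ],
  turn=[0, 0, 0, 0, 0, 0, 0, 0],
)

```text
time: 12.15
tool_pos: [0.4883, 0.369, 0.066]
tool_rot: [-0.0, 0.16, 0.987, -0.0]
contact_force: [0.1, -0.1, -1.9]
gripper_width: 0.151
grasp_force: 59.6
```

Run:
```python
from h import *
s=state();t=s["tool_pos"];print(s["time"],t,toolyaw(),s["contact_force"],s["ft_torque"])
im=grab_frame("wrist"); g=grab_frame("scene")
cr=lambda a:cv2.resize(a,(600,300),interpolation=cv2.INTER_CUBIC)
save("w5",np.vstack([cr(im[60:150,230:410]),cr(g[130:230,180:380])]))
```

```text
12.15 [0.48834993 0.36902164 0.06600754] 71.56821025236584 [ 0.10320602 -0.0792844  -1.87608972] [-0.03573729 -0.01107364 -0.03211118]
```

View pics/w5.png

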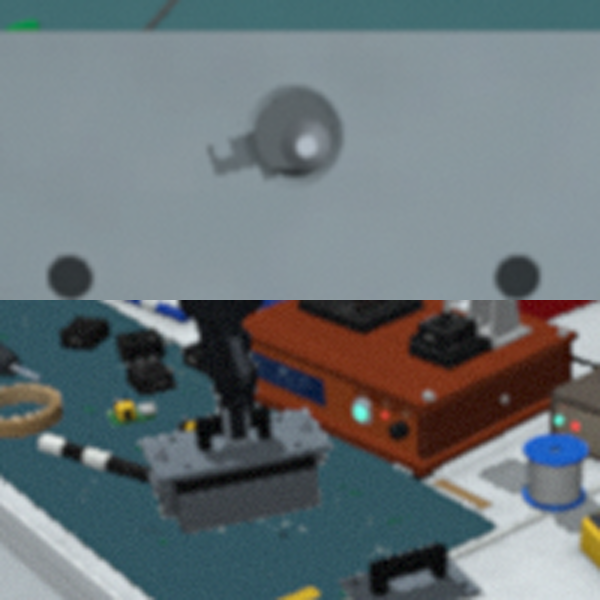

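The pin stands proud through the near hole, the plate is level, and there's no lateral force. Pressing slowly.

Emit:
play_rows(
  linear=[
    [0, 0, -0.001],
    [0, 0, -0.001],
    [0, 0, -0.001],
    [0, 0, -0.001],
    [0, 0, -0.001],
    [0, 0, -0.001],
    [0, 0, 0],
    [0, 0, 0],
  ],
  turn=[0, 0, 0, 0, 0, 0, 0, 0],
)

```text
time: 13.25
tool_pos: [0.4885, 0.3691, 0.0605]
tool_rot: [-0.0, 0.16, 0.987, -0.0]
contact_force: [-0.6, -0.6, 0.7]
gripper_width: 0.152
grasp_force: 59.8
```

Emit:
play_rows(
  linear=[
    [0, 0, -0.001],
    [0, 0, -0.001],
    [0, 0, -0.001],
    [0, 0, -0.001],
    [0, 0, -0.001],
    [0, 0, 0],
    [0, 0, 0],
    [0, 0, 0],
  ],
  turn=[0, 0, 0, 0, 0, 0, 0, 0],
)

```text
time: 14.25
tool_pos: [0.4886, 0.3692, 0.0565]
tool_rot: [-0.0, 0.16, 0.987, -0.0]
contact_force: [-4.5, -2.4, 8.4]
gripper_width: 0.152
grasp_force: 61.0
```

Run:
```python
from h import *
s=state();t=s["tool_pos"];print(s["time"],t,toolyaw(),s["contact_force"],s["ft_torque"],R.from_quat(s["tool_rot"],scalar_first=True).as_matrix()[:,2])
im=grab_frame("wrist"); g=grab_frame("scene")
cr=lambda a:cv2.resize(a,(600,300),interpolation=cv2.INTER_CUBIC)
save("w6",np.vstack([cr(im[70:130,260:380]),cr(g[130:230,180:380])]))
t=trace("wrist","seal");print([(d["p"],d["location"]) for d in t][:1])
```

```text
14.25 [0.48861014 0.3691767  0.0564563 ] 71.57070443314161 [-4.51654609 -2.36655035  8.36524188] [-0.47114196  0.74450805 -0.00194924] [-3.01016899e-05 -1.36406720e-04 -9.99999990e-01]
[]
```

View pics/w6.png

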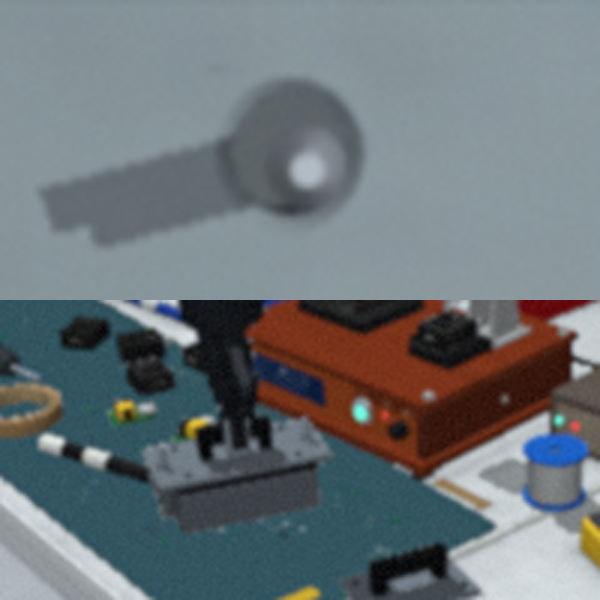

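Pin is clear inside the hole, and the side force fits seal friction from a 0.3 mm sideways drift. I'll ease that back and add a little push.

Emit:
play_rows(
  linear=[
    [-0.0003, -0.0002, -0.0005],
    [0, 0, -0.0005],
    [0, 0, -0.0005],
    [0, 0, 0],
    [0, 0, 0],
    [0, 0, 0],
    [0, 0, 0],
    [0, 0, 0],
  ],
  turn=[0, 0, 0, 0, 0, 0, 0, 0],
)

```text
time: 15.4
tool_pos: [0.4886, 0.3692, 0.0556]
tool_rot: [0.0, 0.16, 0.987, 0.0]
contact_force: [-4.6, -3.0, 9.6]
gripper_width: 0.148
grasp_force: 61.2
```

Emit:
play_rows(
  linear=[
    [0, 0, -0.0005],
    [0, 0, -0.0005],
    [0, 0, 0],
    [0, 0, 0],
    [0, 0, 0],
    [0, 0, 0],
    [0, 0, 0],
    [0, 0, 0],
  ],
  turn=[0, 0, 0, 0, 0, 0, 0, 0],
)

```text
time: 16.4
tool_pos: [0.4887, 0.3692, 0.0548]
tool_rot: [0.0, 0.16, 0.987, 0.0]
contact_force: [-6.2, -3.9, 11.2]
gripper_width: 0.152
grasp_force: 61.4
```

Emit:
play_rows(
  linear=[
    [0, 0, 0],
    [0, 0, 0],
    [0, 0, 0],
    [0, 0, 0],
    [0, 0, 0],
    [0, 0, 0],
    [0, 0, 0],
    [0, 0, 0],
  ],
  turn=[0, 0, 0, 0, 0, 0, 0, 0],
)

```text
time: 17.4
tool_pos: [0.4886, 0.3692, 0.0548]
tool_rot: [0.0, 0.16, 0.987, 0.0]
contact_force: [-5.5, -3.5, 12.4]
gripper_width: 0.152
grasp_force: 61.4
```

Emit:
play_rows(
  linear=[
    [0, 0, 0],
    [0, 0, 0],
    [0, 0, 0],
    [0, 0, 0],
    [0, 0, 0],
    [0, 0, 0],
    [0, 0, 0],
    [0, 0, 0],
  ],
  turn=[0, 0, 0, 0, 0, 0, 0, 0],
)

```text
time: 18.4
tool_pos: [0.4886, 0.3692, 0.0548]
tool_rot: [0.0, 0.16, 0.987, 0.0]
contact_force: [-5.2, -3.8, 10.9]
gripper_width: 0.151
grasp_force: 61.4
```

Emit:
play_rows(
  linear=[
    [0, 0, 0],
    [0, 0, 0],
    [0, 0, 0],
    [0, 0, 0],
    [0, 0, 0],
    [0, 0, 0],
    [0, 0, 0],
    [0, 0, 0],
  ],
  turn=[0, 0, 0, 0, 0, 0, 0, 0],
)

```text
time: 19.4
tool_pos: [0.4886, 0.3692, 0.0548]
tool_rot: [0.0, 0.16, 0.987, 0.0]
contact_force: [-5.7, -3.4, 11.3]
gripper_width: 0.151
grasp_force: 61.4
```

Emit:
play_rows(
  linear=[
    [0, 0, 0],
    [0, 0, 0],
    [0, 0, 0],
    [0, 0, 0],
    [0, 0, 0],
    [0, 0, 0],
    [0, 0, 0],
    [0, 0, 0],
  ],
  turn=[0, 0, 0, 0, 0, 0, 0, 0],
)

```text
time: 20.4
tool_pos: [0.4886, 0.3692, 0.0548]
tool_rot: [0.0, 0.16, 0.987, 0.0]
contact_force: [-5.8, -3.6, 11.6]
gripper_width: 0.152
grasp_force: 61.4
```

The push held steady at about 11–12 N for 4 s, so I'm handing in.

```bash
python3 -c "
from plant import *
print(job_done())"
```

```text
the job is handed in; nothing more can be done
None
```

The cover is over both pins and level on the seal. The arm is still gripping it and pressing with a steady 11–12 N, held for 4 s before I handed the job in. The seal is pressed about 6–7 mm, well short of its 12 mm stop, and the shorter plate was not touched. The arm also read about 7 N of sideways force during the push. I put that down to friction on the seal. I could only see the near pin clear inside its hole; the gripper hid the far one.

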